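# Ready the edging take-up roller

## Robot

A 6-joint arm with a two-finger parallel gripper is mounted at the origin on the work surface. World frame = base frame: x ahead of the robot, y to its left, z up, the work surface at z = 0. Lengths are in mm, angles in rad, forces in N, time in s.
With the tool pointing down it reaches from about 275 to 825 mm from the base axis. Payload 5.2 kg.
Tool frame: the origin (TCP) lies at the very end of the fingers, on their centre line; the grasp point (between the pads) lies 19 mm behind it; z points along the fingers, y is the direction in which the jaws open and shut (so a half turn about z gives the same grasp; the last joint's range is limited). The gripper opens to 93 mm and grips with 3 to 60 N. Pads are 15 mm wide; open, the fingers measure 128 mm over their backs; the gripper's body (75 mm by 188 mm) begins 65 mm behind the grasp point.
Start: joints at [-0.203, 0.259, 1.535, -0, 1.348, -0.203], TCP at [550.005, 0.023, 218.653] pointing down, gripper open.
Joint ranges: [-3.14, 3.14], [-0.91, 2.08], [0.19, 2.58], [-1.22, 4.36], [0.22, 2.71], [-3.12, 3.12]. Speed limits (rad/s): [2.57, 2.57, 3.14, 3.14, 3.14, 3.14].

## Interface

Orientations are given as [roll, pitch, yaw] about the fixed x, y, z axes, in that order (R = Rz(yaw) Ry(pitch) Rx(roll)).
In Python, from bench import robot gives the robot as it stands. The module is installed in compiled form; this text tells all that it offers. Calls block until the motion is done:
- robot.move_ptp(position, orientation): joint-space move of the TCP to a pose.
- robot.move_linear(position, ori=None, speed=150, f_stop=None): straight line of the TCP; ori=None keeps the orientation; speed is the mean speed in mm/s. With f_stop (N) it stops when the force on the tool has changed by that much, and returns True; else False.
- robot.move_j(angles): joint-space move.
- robot.move_gripper(opening): opening from 0.0 (shut) to 1.0 (fully open); the grip force is fixed at half the most; returns when the fingers have stopped.
- robot.sleep(seconds).
- robot.inverse_kinematics(position, orientation): joint angles nearest the present ones, or None.
- robot.get_image(name): name is "scene" or "side" or "wrist"; returns a dict with "img" (420x560x3 uint8, blue, green, red), "fovy" (degrees; the focal length in pixels is half the picture's height over the tangent of half this angle, whatever the lens; pixels are square), "cx", "cy" (the principal point, pixels), "k1" (the pictures are not rectified: a ray, as slopes to the right and down, at radius r is drawn at 1 + k1 r^2 times it, then the intrinsics apply), "eye" and "orientation" of the camera in the world. Camera axes: x right, y down, z forward; pixel columns grow to the right and rows downward; lengths in mm; the calibration is good to about 2 mm. A picture is of the moment at which its call begins. There is no depth.
A pose or a line that the arm cannot do raises robot.MotionError and nothing moves.
- robot.hand_in(): hands the job in, once; it reports no verdict.
Readings, each from a call of its own:
- robot.current_t(): time.
- robot.current_qpos(): joint angles.
- robot.current_joint_vel(): joint speeds.
- robot.current_joint_efforts(): joint torques, N m.
- robot.current_tcp_pos(): TCP position.
- robot.current_eef_rot(): TCP orientation.
- robot.current_contact_force(): force on the tool from outside, world axes, zero at the start.
- robot.current_ft_torque(): the same for the moment, N m.
- robot.current_gripper_width(): opening from 0.0 (shut) to 1.0 (fully open).
Only numpy, scipy, OpenCV 4.12 (cv2) and the standard library are available. Lean on these libraries where they do the work, as an engineer would, in place of code of your own. Each camera call takes 0.05 s, during which the arm holds its last target. There are 200 camera calls.

## Task

Get the take-up roller ready for the next length of edging: release its brake by pushing the lever fully over away from the robot, wind the slanted hand crank clockwise, regrasping as you go, until the roller's long slot faces squarely up, and pull the brake lever fully back on towards the robot. Then lay the clamp bar down in the slot, flat on its floor with its grip upward and its ends clear of both flanges, and let go. Leave the hand plane, the thread cone and the mallet where they lie.

Things in the scene. Friction and masses are not known exactly. Their poses are not given: they have to be found in the camera images.
- crank (a joint): Hand crank angle (rad), growing as it is wound clockwise (seen from its grip's free end, looking at the gearbox). 0 = roller slot straight up; starts at -6.9 to -8.8, so 1.1 to 1.4 clockwise turns are needed. It drives the roller 4 to 1 (1 rad of crank = 0.25 rad of roller). Stops at -10.0 and +2.0. Takes about 2 N at the grip; stays where left, also with the brake off.
- crank_hub (a point): Foot of the crank hub, on its axis, on the grey gearbox at the stand's right (-y) end, 125 mm above the bench. Turns with the crank: z = crank axis, up out of the gearbox, leaning 30 deg from vertical towards the robot's side; x = along the crank arm to the grip. Hub radius 16 mm; hub and arm (22 mm wide, ends 70 mm out) rise to 24 and 18 mm along z.
- crank_grip (a point): Point in the crank's flat wooden grip plate, 60 mm from the hub point along x, 62 mm along z; axes as crank_hub. The plate is fixed to the arm (does not spin): 12 mm thick along y (the way it is pushed), 34 mm wide along x, from 18 to 80 mm above the hub point along z. Best taken along the slanted z axis, fingers closing along y or x; the hand turns with the crank.
- slot (a point): Centre of the slot's floor; turns with the roller: z out of the slot, y along the roller axis to the left (brake) end, x across. Wooden roller 80 mm across, 190 mm long, axis 80 mm above the bench. Slot 26 mm wide, 13 mm deep, as long as the roller, floor 24 mm from the axis. Starts facing away from the robot and down. A small steel mark on each flange rim (88 mm across) lines up with it.
- brake (a joint): Brake lever angle (rad): 0 = on, leaning 0.5 rad from upright towards the robot (-x of the stand); 1.0 = off, leaning 0.5 rad away (+x of the stand). Stops at 0 and 1.0; stays where it is left, moves with about 1 N. Starts near 0.
- brake_tip (a point): Centre of the 26 mm ball on the tip of the steel brake lever, at the left (+y) end of the roller stand; the lever is a 10 mm stick, 100 mm from its pivot (34 mm above the bench) to this point, and swings in the upright plane at right angles to the roller axis.
- bar: clamp bar: a straight steel bar 160 mm long (x), 18 mm wide (y), 16 mm tall, with an upright wooden grip block at its middle, 50 mm long, 18 mm wide, reaching 50 mm above the underside. Origin at the centre of the underside, z up. 0.18 to 0.35 kg. It lies on the bench, grip up, in front or to the left of the stand.
- plane: bystander: wooden hand plane 170 mm long (x), 60 mm wide, 30 mm high block with a slanted iron reaching about 68 mm; origin at the centre of the underside. Not to be moved (30 mm at most).
- cone: bystander: paper thread cone 90 mm across at the foot, 140 mm tall, origin at the centre of the underside, to the left of the stand. Not to be moved (30 mm at most).
- mallet: bystander: wooden mallet 240 mm long, lying on the bench to the right. Not to be moved (30 mm at most).
Things that resemble listed ones, but are neither listed nor needed, are in the scene too. What is meant by the bar is not red or yellow, and is the larger of those in its own colour.

How it is judged (in metres and radians):
On the way, in this order (a step that is already met when the one before it is completed fails the run):
1. the brake lever is pushed fully over, away from the robot (off, above 0.85 rad) (value of joint brake above 0.85 rad), for 0.2 s.
2. with the brake off, the crank is wound until the slot faces up within 0.08 rad, and comes to rest there (value of joint brake above 0.85 rad and angle between slot's own z axis and vertical below 0.08 rad and velocity of joint crank between -0.3 and 0.3 rad/s), for 0.3 s.
3. the brake lever is pulled fully back on (below 0.15 rad), the slot still facing up (value of joint brake below 0.15 rad and angle between slot's own z axis and vertical below 0.08 rad), for 0.2 s.
4. the clamp bar lies flat in the slot, grip upward (x of bar in the frame of slot between -0.007 and 0.007 m and y of bar in the frame of slot between -0.018 and 0.018 m and z of bar in the frame of slot between -0.004 and 0.004 m and angle between the x axis of bar and the y axis of slot, either way round below 0.07 rad and angle between bar's own z axis and vertical below 0.15 rad), for 0.2 s.
At the end, for the whole second after the job is handed in: Slot facing up within 0.08 rad and at rest, brake lever on (below 0.15 rad), clamp bar at rest in the slot: underside within 4 mm of the slot floor, within 7 mm of its middle across and 18 mm along, in line within 0.07 rad, grip upward within 0.15 rad, released (all of step 3 and all of step 4 and velocity of joint crank between -0.3 and 0.3 rad/s and linear speed of bar below 0.02 m/s and angular speed of bar below 0.2 rad/s); the robot touches nothing.
It fails at once if the hand plane, the thread cone or the mallet is moved more than 30 mm (distance of any of plane, cone, mallet from where it was at the start of the episode above 0.03 m).
It also fails if it takes over 72 s, if anything falls off the work surface, if the arm or the gripper's body presses on something with over 40 N, if the wrist force passes 120 N, or if a joint passes its speed limit or range.

## Working session

There is one attempt and no reset: what is moved stays moved. The work goes in short steps, each a Python script; the robot and the scene stay as the last script left them, time stands still between calls to the robot, and variables do not carry over. Pictures are saved under pics/ and viewed, about 8 in all and at most 12, crops included, and the job is handed in when it is done.

```bash
mkdir -p pics; cat > h.py <<'E'
import numpy as np, cv2
from bench import robot
from scipy.spatial.transform import Rotation as R
def cam(n):
    d=robot.get_image(n); return d
def Rc(d):
    o=np.array(d["orientation"],float)
    return R.from_euler('xyz',o).as_matrix() if o.size==3 else o.reshape(3,3)
def ray(d,u,v):
    f=d["img"].shape[0]/2/np.tan(np.radians(d["fovy"])/2)
    p=np.array([(u-d["cx"])/f,(v-d["cy"])/f]); q=p.copy()
    for _ in range(20): q=p/(1+d["k1"]*(q@q))
    return np.array(d["eye"],float),Rc(d)@np.array([q[0],q[1],1.])
def onz(d,u,v,z):
    e,r=ray(d,u,v); return e+r*(z-e[2])/r[2]
def tri(rs):
    A=0;b=0
    for e,r in rs:
        r=r/np.linalg.norm(r); P=np.eye(3)-np.outer(r,r); A=A+P; b=b+P@e
    x=np.linalg.solve(A,b); return x,[np.linalg.norm((np.eye(3)-np.outer(r,r)/(r@r))@(x-e)) for e,r in rs]
def proj(d,X):
    f=d["img"].shape[0]/2/np.tan(np.radians(d["fovy"])/2)
    c=Rc(d).T@(np.array(X,float)-np.array(d["eye"])); q=c[:2]/c[2]; q=q*(1+d["k1"]*(q@q))
    return q*f+[d["cx"],d["cy"]]
E
python3 - <<'E'
from h import *
import pickle
D={n:cam(n) for n in("scene","side","wrist")}
pickle.dump(D,open("d0.pkl","wb"))
for n,d in D.items():
    print(n,{k:v for k,v in d.items() if k!="img"})
    cv2.imwrite(f"pics/{n}0.png",cv2.resize(d["img"],(784,588),interpolation=cv2.INTER_CUBIC))
E
```

```text
scene {'fovy': 48.512265790232924, 'cx': 282.35581509524087, 'cy': 213.6137313151479, 'k1': 0.01535239068238822, 'eye': array([ 1.39345328e+03, -6.35916815e-01,  1.22863886e+03]), 'orientation': array([-2.40677599, -0.01245473,  1.52288258])}
side {'fovy': 42.9819135987523, 'cx': 275.53655278444, 'cy': 211.1662311971561, 'k1': -0.024447940602293425, 'eye': array([ -31.47457776, 1304.23780204, 1067.93680292]), 'orientation': array([-2.16804046, -0.00752624, -2.77078668])}
wrist {'fovy': 61.49672714002373, 'cx': 284.1382508610946, 'cy': 203.60935497194714, 'k1': -0.012529915392195745, 'eye': array([550.55281328,  69.66198021, 384.00470459]), 'orientation': array([ 2.89174473e+00,  1.15070403e-03, -1.79627944e-03])}
```

View pics/scene0.png

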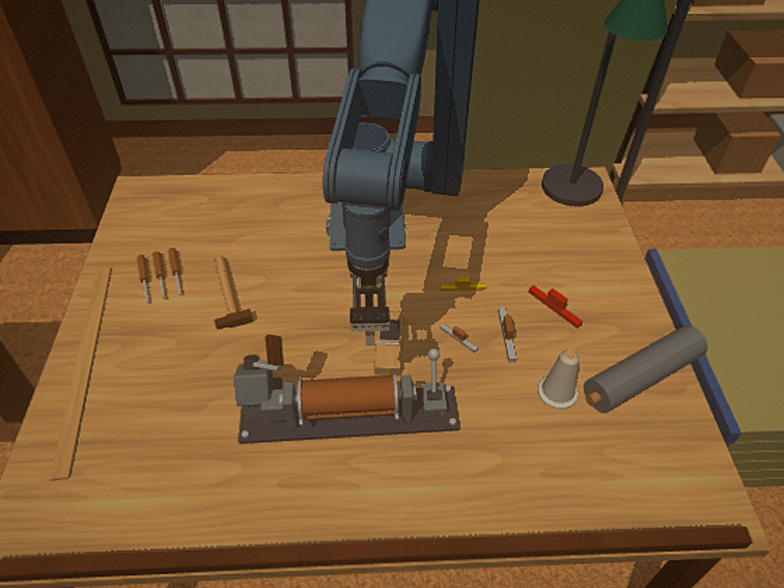

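View pics/side0.png

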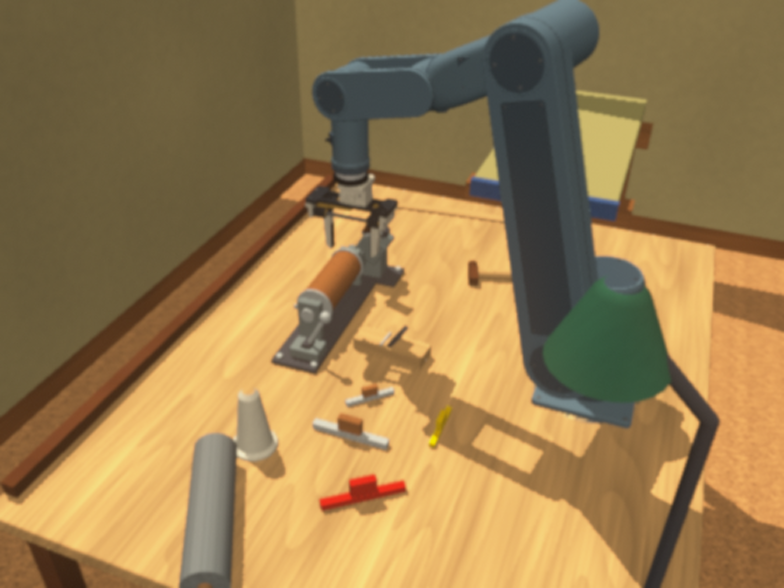

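```bash
python3 - <<'E'
from h import *
import pickle
D=pickle.load(open("d0.pkl","rb")); d=D["scene"]; k=560/784
for n,u,v,z in [("bolt-",245,435,15),("bolt+",452,422,15),("bolt+b",447,388,15),("bar1",500,310,8),("bar2",514,360,8),("ball",433,353,122),("cone",558,397,0),("malletR",235,320,12),("hub",252,360,150),("grip",274,352,180),("plane",388,350,15)]:
    print(n,onz(d,u*k,v*k,z).round())
print(robot.current_tcp_pos(),robot.current_eef_rot())
robot.move_ptp([500,-60,360],robot.current_eef_rot())
a=cam("wrist"); pickle.dump(a,open("w1.pkl","wb"))
robot.move_ptp([560,120,360],robot.current_eef_rot())
b=cam("wrist"); pickle.dump(b,open("w2.pkl","wb"))
print(a["eye"],b["eye"],robot.current_t())
cv2.imwrite("pics/w12.png",np.vstack([cv2.resize(x["img"],(400,300),interpolation=cv2.INTER_AREA) for x in(a,b)]))
cv2.imwrite("pics/w1.png",cv2.resize(a["img"],(800,600),interpolation=cv2.INTER_CUBIC))
cv2.imwrite("pics/w2.png",cv2.resize(b["img"],(800,600),interpolation=cv2.INTER_CUBIC))
E
```

```text
bolt- [ 672. -267.   15.]
bolt+ [658. 171.  15.]
bolt+b [570. 170.  15.]
bar1 [339. 326.   8.]
bar2 [494. 335.   8.]
ball [553. 134. 122.]
cone [594. 418.   0.]
malletR [ 350. -326.   12.]
hub [ 578. -242.  150.]
grip [ 582. -193.  180.]
plane [459.  42.  15.]
[5.49597404e+02 1.00263039e-01 2.18011722e+02] [-3.14022298e+00 -3.05924273e-04  1.57076149e+00]
[501.02844481   9.68970699 524.98572732] [561.47356791 189.12766515 524.98236425] 1.725
```

View pics/w1.png

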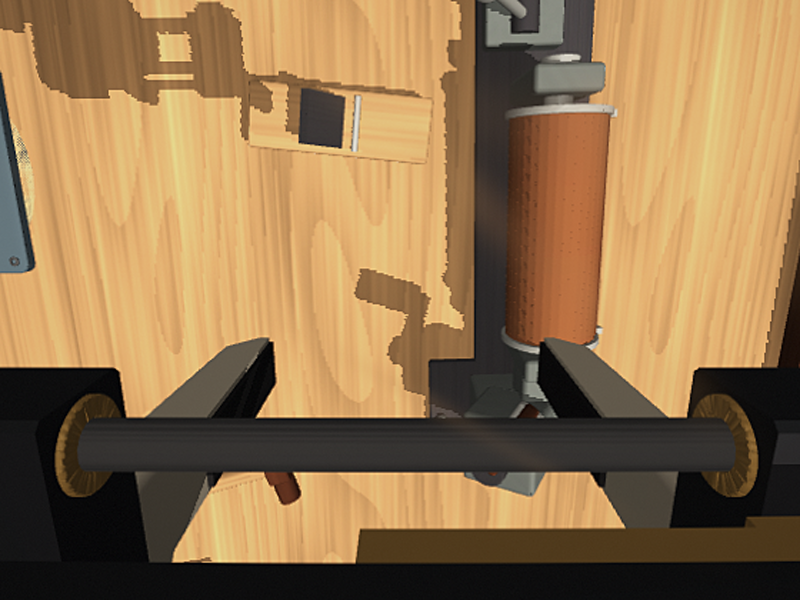

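View pics/w2.png

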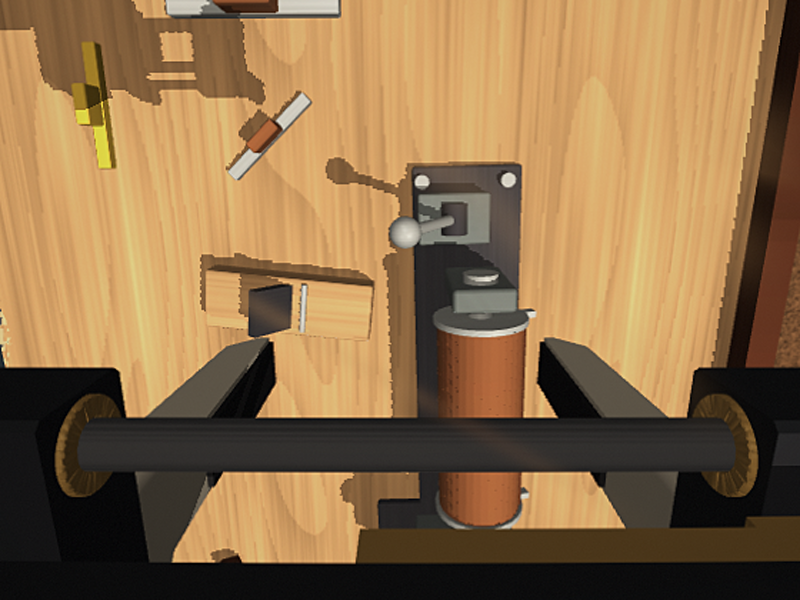

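```bash
python3 - <<'E'
from h import *
import pickle
b=pickle.load(open("w2.pkl","rb"));a=pickle.load(open("w1.pkl","rb")); D=pickle.load(open("d0.pkl","rb"))
print("ball",tri([ray(b,404*.7,232*.7),ray(D["scene"],433/1.4,353/1.4)]))
for u,v in[(421,181),(508,180)]: print("bolt",onz(b,u*.7,v*.7,16))
for d,rows in((a,(130,160,190,220)),(b,(240,260,280,))):
    hsv=cv2.cvtColor(d["img"],cv2.COLOR_BGR2HSV); m=cv2.inRange(hsv,(3,110,50),(14,255,255))
    m[:, :290]=0;m[:, 440:]=0
    for r in rows:
        r=int(r) 
        xs=np.flatnonzero(m[r]); 
        if not len(xs):continue
        e,r1=ray(d,xs[0]-.5,r);_,r2=ray(d,xs[-1]+.5,r); q=r1/np.linalg.norm(r1[[0,2]])+r2/np.linalg.norm(r2[[0,2]])
        print(xs[0],xs[-1],r,e+q*(80-e[2])/q[2])
o=[-np.pi,0,np.pi/2]
robot.move_ptp([520,-310,400],o); c=cam("wrist")
robot.move_ptp([620,-300,400],o); e=cam("wrist"); s=cam("side"); s2=cam("scene")
pickle.dump((c,e,s,s2),open("w34.pkl","wb"))
cv2.imwrite("pics/w34.png",np.hstack([x["img"][:420,80:480] for x in(c,e)]))
for x in(c,e): print(x["eye"])
E
```

```text
ball (array([557.12490774, 134.49625159, 127.0335464 ]), [np.float64(1.377555295005913), np.float64(1.377555295005987)])
bolt [573.34823316 171.41616221  16.        ]
bolt [659.13670248 172.38177235  16.        ]
356 423 130 [629.39912373  -9.79858691  80.        ]
327 421 160 [611.61100106 -46.90521684  80.        ]
355 419 190 [631.50729233 -85.62722421  80.        ]
325 417 220 [ 612.3296836  -125.96591154   80.        ]
290 367 240 [617.19037051  25.66821761  80.        ]
291 366 260 [618.07419342  -3.07851902  80.        ]
306 366 280 [629.46759897 -32.70477586  80.        ]
[ 520.98733232 -239.47569999  566.23348582]
[ 621.96967081 -229.02289301  564.90334171]
```

View pics/w34.png

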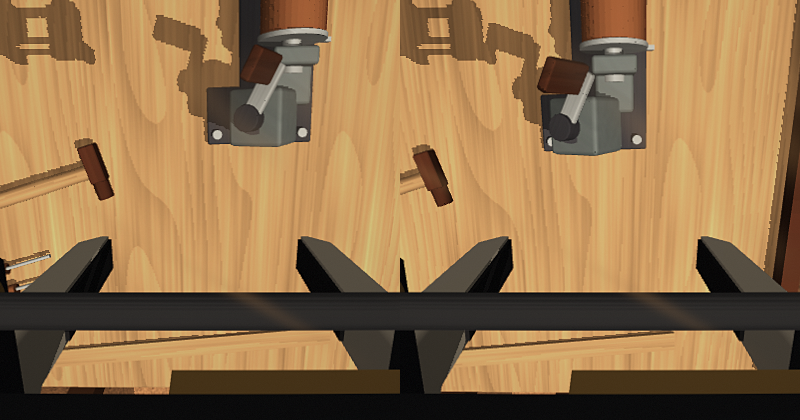

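```bash
python3 - <<'E'
from h import *
import pickle
c,e,s,s2=pickle.load(open("w34.pkl","rb"))
for d,L in((c,[(217,134),(302,132)]),(e,[(237,139)])):
    for u,v in L: print("bolt",onz(d,u+80,v,16))
for r in (10,20,28):
  for d in(c,e):
    hsv=cv2.cvtColor(d["img"],cv2.COLOR_BGR2HSV); m=cv2.inRange(hsv,(3,120,40),(14,255,255)); m[:,:250]=0;m[:,430:]=0
    xs=np.flatnonzero(m[r]);o,r1=ray(d,xs[0]-.5,r);_,r2=ray(d,xs[-1]+.5,r); q=r1/np.linalg.norm(r1[[0,2]])+r2/np.linalg.norm(r2[[0,2]])
    print(xs[0],xs[-1],o+q*(80-o[2])/q[2])
A=cv2.resize(c["img"][0:160,270:410],None,fx=2.8,fy=2.8,interpolation=cv2.INTER_CUBIC)
B=cv2.resize(e["img"][0:160,200:340],None,fx=2.8,fy=2.8,interpolation=cv2.INTER_CUBIC)
S=np.hstack([A,B]); cv2.imwrite("pics/w34z.png",cv2.convertScaleAbs(S,alpha=1.4,beta=15)); print(S.shape)
E
```

```text
bolt [ 541.11565686 -269.82055205   16.        ]
bolt [ 671.33254807 -266.80073358   16.        ]
bolt [ 671.76827708 -266.42500959   16.        ]
299 407 [ 606.11700856 -113.42018354   80.        ]
261 326 [ 632.85494828 -103.10029942   80.        ]
253 406 [ 576.49528862 -124.88417968   80.        ]
261 326 [ 632.9374303 -114.5490248   80.       ]
258 406 [ 579.92709508 -134.17432939   80.        ]
261 326 [ 633.00427475 -123.80510555   80.        ]
(448, 784, 3)
```

View pics/w34z.png

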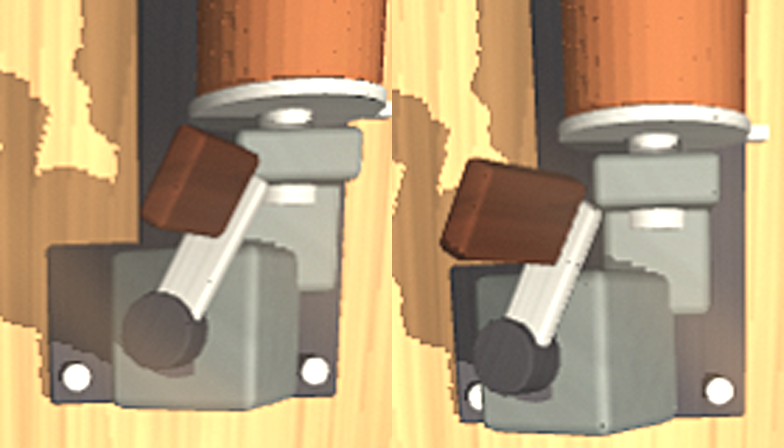

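```bash
cat >> h.py <<'E'
yaw=0.0277
Rs=R.from_euler('z',yaw).as_matrix()
zc=Rs@np.array([-.5,0,np.sqrt(.75)])
xc0=Rs@np.array([np.sqrt(.75),0,.5]); yc0=np.cross(zc,xc0)  # crank frame at phi=0
E
python3 - <<'E'
from h import *
import pickle
c,e,s,s2=pickle.load(open("w34.pkl","rb"));b=pickle.load(open("w2.pkl","rb"));a=pickle.load(open("w1.pkl","rb"))
def T(L,Rr):
    return tri([ray(c,270+L[0]/2.8-.3,L[1]/2.8-.3),ray(e,200+(Rr[0]-392)/2.8-.3,Rr[1]/2.8-.3)])
h,err=T((160,328),(511,356)); print("hubtop",h,err); H=h-24*zc; print("hub foot",H)
for n,L,Q in[("P1",(187,127),(471,158)),("P2",(258,162),(585,188)),("P3",(215,236),(560,262)),("P4",(143,215),(442,245)),("armend",(268,180),(601,208)),("gearmark",(388,110),(764,133))]:
    p,er=T(L,Q); v=p-H; print(n,p.round(1),np.round(er,1),"phi",np.arctan2(v@yc0,v@xc0).round(3),"r",np.hypot(v@yc0,v@xc0).round(1),"z",(v@zc).round(1))
p,er=tri([ray(a,613*.7,112*.7),ray(b,532*.7,313*.7)]); print("brakemark",p,er)
print("orange ends",onz(b,481*.7,333*.7,120),onz(c,270+285/2.8,84/2.8,120))
E
```

```text
hubtop [ 571.7700714  -243.61726449  137.69577287] [np.float64(0.41528053737246656), np.float64(0.4152805373724355)]
hub foot [ 583.76546795 -243.28490699  116.91116318]
P1 [ 569.5 -177.7  215.7] [0.4 0.4] phi 1.041 r 76.5 z 91.7
P2 [ 604.8 -180.5  161.1] [0.5 0.5] phi 0.979 r 74.9 z 26.9
P3 [ 593.2 -206.2  138.6] [0.2 0.2] phi 1.075 r 41.9 z 13.5
P4 [ 556.8 -204.2  204.8] [0.3 0.3] phi 1.074 r 45.2 z 89.1
armend [ 610.7 -186.5  153.5] [0.1 0.1] phi 0.917 r 70.6 z 17.5
gearmark [ 685.2 -143.6   63.3] [0.2 0.2] phi 0.991 r 115.7 z -98.5
brakemark [677.48603251  51.72961278  69.85995761] [np.float64(0.14177041777571256), np.float64(0.14177041777572622)]
orange ends [622.51372929  49.22159002 120.        ] [ 623.36942227 -145.00444678  120.        ]
```

```bash
python3 - <<'E'
from h import *
from scipy.optimize import least_squares as LS
P=np.array([[569.5,-177.7,215.7],[604.8,-180.5,161.1],[593.2,-206.2,138.6],[556.8,-204.2,204.8]])
M=np.array([[77,6,80],[77,-6,18],[43,-6,18],[43,6,80]])
def f(q,zf=None):
    B=np.array([np.cos(q[3])*xc0+np.sin(q[3])*yc0,-np.sin(q[3])*xc0+np.cos(q[3])*yc0,zc])
    return ((q[:3]+M@B)-P).ravel()
r=LS(f,[584,-243,125,1.]);print(r.x,f(r.x).reshape(4,3).round(1))
r=LS(lambda q:np.r_[f(q),(q[2]-125)*10],[584,-243,125,1.]);print(r.x,f(r.x).reshape(4,3).round(1))
for m in([685.2,-143.6,63.3],[677.5,51.7,69.9]):
    x=629.4-.0277*(m[1]+10); print("slot ang from up",np.arctan2(m[0]-x,m[2]-80),np.hypot(m[0]-x,m[2]-80))
E
```

```text
[ 574.54380917 -239.31629519  118.9461201     0.89913433] [[ 0.7  2.3 -5.9]
 [ 4.7 -1.3 -0.3]
 [-1.3 -2.7 11.7]
 [-4.2  1.7 -5.5]]
[ 581.94403521 -244.69027271  124.9281181     1.0669591 ] [[-1.9  3.  -5.5]
 [ 3.1  1.1  0.6]
 [ 1.3 -3.4 14.9]
 [-2.5 -0.7 -2.8]]
slot ang from up 1.880990719557706 54.710373573193614
slot ang from up 1.7708579892639025 50.82278471933722
```

```bash
python3 - <<'E'
from h import *
import pickle
from scipy.optimize import least_squares as LS
c,e,s,s2=pickle.load(open("w34.pkl","rb"))
h1=onz(c,270+160/2.8-.3,328/2.8-.3,145.8);h2=onz(e,200+(511-392)/2.8-.3,356/2.8-.3,145.8); print(h1-24*zc,h2-24*zc)
hh=(h1+h2)/2-24*zc
P=np.array([[569.5,-177.7,215.7],[604.8,-180.5,161.1],[556.8,-204.2,204.8]])
M=np.array([[77,6,80],[77,-6,18],[43,6,80]])
def f(q,g=1):
    B=np.array([np.cos(q[3])*xc0+np.sin(q[3])*yc0,-np.sin(q[3])*xc0+np.cos(q[3])*yc0,zc])
    return np.r_[((q[:3]+M@B)-P).ravel(),(q[2]-125)*10,(q[:2]-hh[:2])*g]
for g in(0,1):
  r=LS(lambda q:f(q,g),[584,-243,125,1.]);print(r.x,f(r.x).round(1))
q=r.x
for d,n in((c,"c"),(e,"e")):
  im=d["img"].copy(); im=cv2.resize(im,None,fx=3,fy=3,interpolation=cv2.INTER_CUBIC)
  B=np.array([np.cos(q[3])*xc0+np.sin(q[3])*yc0,-np.sin(q[3])*xc0+np.cos(q[3])*yc0,zc])
  for x in(43,77):
   for y in(-6,6):
    for z in(18,80):
     p=proj(d,q[:3]+np.array([x,y,z])@B)*3; cv2.circle(im,tuple(p.round().astype(int)),3,(0,255,0) if z==80 else (255,255,0),-1)
  for t in np.arange(0,6.28,.5):
     p=proj(d,q[:3]+np.array([16*np.cos(t),16*np.sin(t),24])@B)*3; cv2.circle(im,tuple(p.round().astype(int)),2,(0,0,255),-1)
  cv2.imwrite(f"pics/o_{n}.png",im[0:480,(270 if n=="c" else 200)*3:][:, :420])
cv2.imwrite("pics/o.png",np.hstack([cv2.imread("pics/o_c.png")[:,:400],cv2.imread("pics/o_e.png")[:,:400]]))
E
```

```text
[ 582.75867578 -242.8017116   125.01539031] [ 584.76208831 -243.41313189  125.01539031]
[ 579.09021847 -243.83569386  125.01864515    1.00199082] [-0.8  1.7 -3.2  3.9 -0.8  2.8 -3.1 -0.9 -1.4  0.2 -4.7 -0.7]
[ 581.30316156 -244.3108159   125.0416674     1.02979093] [-0.2  2.2 -4.1  4.5 -0.1  1.9 -1.9 -0.9 -2.   0.4 -2.5 -1.2]
```

View pics/o.png

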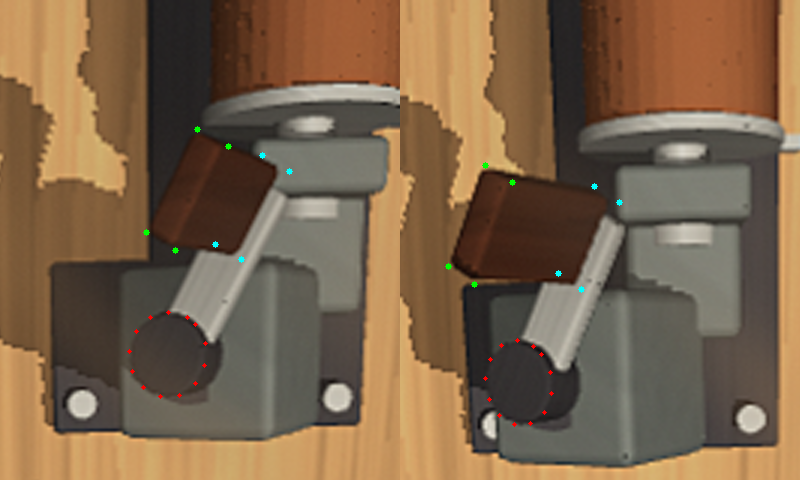

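```bash
cat >> h.py <<'E'
H=np.array([582.,-244.,125.]); DOWN=[-np.pi,0,np.pi/2+yaw]
def crank_pose(phi,k,zt=45,r=60):
    x=np.cos(phi)*xc0+np.sin(phi)*yc0; y=np.cross(zc,x)
    ty=np.cos(k*np.pi/2)*y+np.sin(k*np.pi/2)*x; tz=-zc; tx=np.cross(ty,tz)
    return H+r*x+zt*zc, R.from_matrix(np.c_[tx,ty,tz]).as_euler('xyz')
E
python3 - <<'E'
from h import *
xs=Rs[:,0]; B=np.array([557,134.5,0])
for k in range(4):
    row=[]
    for phi in np.arange(1.03,1.03-7.6,-.4):
        p,o=crank_pose(phi,k); q=robot.inverse_kinematics(p,o); q2=robot.inverse_kinematics(crank_pose(phi,k,110)[0],o)
        row.append(None if q is None else (round(phi,2),round(float(q[3]),2),round(float(q[4]),2),round(float(q[5]),2),q2 is not None))
    print(k,*row,sep="\n ")
t0=robot.current_t()
robot.move_gripper(0.55)
robot.move_ptp(list(B+[0,0,190]),DOWN)
robot.move_linear(list(B+[0,0,114]),speed=120,f_stop=10)
print(robot.current_tcp_pos(),robot.current_contact_force())
g=B+xs*125+[0,0,114]
print(robot.move_linear(list(g),speed=100,f_stop=12),robot.current_tcp_pos(),robot.current_contact_force())
robot.sleep(.2); d=cam("scene"); cv2.imwrite("pics/br.png",cv2.resize(d["img"][220:330,160:350],None,fx=4,fy=4,interpolation=cv2.INTER_CUBIC))
p=robot.current_tcp_pos(); robot.move_linear(list(np.array(p)-xs*8),speed=80)
robot.move_linear(list(np.array(p)-xs*8+[0,0,90]),speed=200)
print(robot.current_tcp_pos(),robot.current_t()-t0,robot.current_t())
E
```

```text
0
 (np.float64(1.03), 0.52, 0.75, 2.62, True)
 (np.float64(0.63), 0.5, 0.78, 3.04, True)
 (np.float64(0.23), 0.5, 0.81, -2.85, True)
 (np.float64(-0.17), 0.51, 0.83, -2.48, True)
 (np.float64(-0.57), 0.52, 0.84, -2.13, True)
 (np.float64(-0.97), 0.54, 0.84, -1.79, True)
 (np.float64(-1.37), 0.57, 0.84, -1.46, True)
 (np.float64(-1.77), 0.59, 0.82, -1.12, True)
 (np.float64(-2.17), 0.62, 0.8, -0.78, True)
 (np.float64(-2.57), 0.64, 0.77, -0.41, True)
 (np.float64(-2.97), 0.65, 0.75, -0.01, True)
 (np.float64(-3.37), 0.65, 0.73, 0.41, True)
 (np.float64(-3.77), 0.63, 0.71, 0.88, True)
 (np.float64(-4.17), 0.6, 0.71, 1.36, True)
 (np.float64(-4.57), 0.57, 0.71, 1.84, True)
 (np.float64(-4.97), 0.53, 0.73, 2.31, True)
 (np.float64(-5.37), 0.51, 0.76, 2.75, True)
 None
 (np.float64(-6.17), 0.5, 0.81, -2.74, True)
1
 (np.float64(1.03), 0.52, 0.75, -2.09, True)
 (np.float64(0.63), 0.5, 0.78, -1.67, True)
 (np.float64(0.23), 0.5, 0.81, -1.28, True)
 (np.float64(-0.17), 0.51, 0.83, -0.91, True)
 (np.float64(-0.57), 0.52, 0.84, -0.56, True)
 (np.float64(-0.97), 0.54, 0.84, -0.22, True)
 (np.fl
[... 1764 characters left out ...]
2.17), 0.62, 0.8, -2.35, True)
 (np.float64(-2.57), 0.64, 0.77, -1.98, True)
 (np.float64(-2.97), 0.65, 0.75, -1.59, True)
 (np.float64(-3.37), 0.65, 0.73, -1.16, True)
 (np.float64(-3.77), 0.63, 0.71, -0.69, True)
 (np.float64(-4.17), 0.6, 0.71, -0.21, True)
 (np.float64(-4.57), 0.57, 0.71, 0.27, True)
 (np.float64(-4.97), 0.53, 0.73, 0.74, True)
 (np.float64(-5.37), 0.51, 0.76, 1.18, True)
 (np.float64(-5.77), 0.5, 0.79, 1.59, True)
 (np.float64(-6.17), 0.5, 0.81, 1.97, True)
[557.68499851 134.33037321 114.6282737 ] [ 0.29732188  0.02690793 -0.07057669]
True [664.36326898 137.36545458 112.39977283] [-1.97447588  0.4320831   1.77966512]
[655.98079221 137.163245   201.60695155] 5.5083 9.5083
```

```bash
cat >> h.py <<'E'
def grab(phi,k,z0=115):
    robot.move_gripper(.45)
    p,o=crank_pose(phi,k,z0)
    robot.move_ptp(list(p),list(o))
    hit=robot.move_linear(list(crank_pose(phi,k)[0]),speed=120,f_stop=10)
    if hit: print("HIT",robot.current_tcp_pos()); return False
    robot.move_gripper(.2); return True
def wind(a,b,k,step=.3):
    n=int(np.ceil(abs(b-a)/step)); mx=0
    for phi in np.linspace(a,b,n+1)[1:]:
        p,o=crank_pose(phi,k); q=robot.inverse_kinematics(list(p),list(o))
        if q is None: print("noIK",phi); break
        robot.move_j(q); f=np.linalg.norm(robot.current_contact_force()); mx=max(mx,f)
        if f>30: print("force",phi,robot.current_contact_force()); break
    print("wound to",phi,"maxF",mx,"t",robot.current_t()); return phi
def rel(phi,k,z0=115):
    robot.move_gripper(.45); robot.move_linear(list(crank_pose(phi,k,z0)[0]),speed=200)
E
python3 - <<'E'
from h import *
p=np.array(robot.current_tcp_pos()); 
robot.move_ptp([600,20,300],DOWN)
if grab(1.03,2):
    print(robot.current_t(),robot.current_gripper_width())
    a=wind(1.03,-2.4,2); rel(a,2); print(robot.current_t())
    d=cam("scene");cv2.imwrite("pics/sc2.png",cv2.resize(d["img"][200:340,130:350],None,fx=3.6,fy=3.6,interpolation=cv2.INTER_CUBIC))
E
```

```text
12.8833 0.20363404956179837
wound to -2.4 maxF 1.4916122150256201 t 17.15
18.2583
```

View pics/sc2.png

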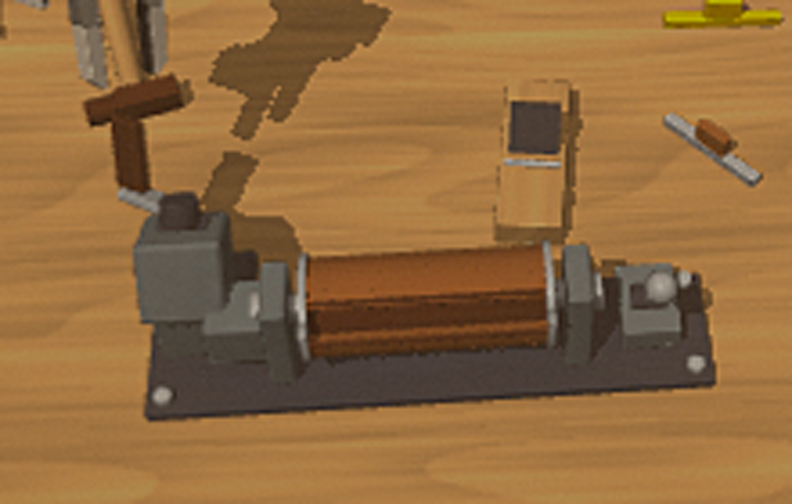

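```bash
python3 - <<'E'
from h import *
import pickle
if grab(-2.4,0):
    a=wind(-2.4,-5.2,0); rel(a,0)
    if grab(-5.2,2):
        a=wind(-5.2,-5.95,2); rel(a,2,150); print(robot.current_t())
        robot.move_ptp([540,-170,330],DOWN)
        d=cam("wrist"); e=cam("scene"); pickle.dump((d,e),open("w5.pkl","wb"))
        print(robot.current_t())
        A=cv2.resize(d["img"],(560,420)); B=cv2.resize(e["img"][235:315,180:350],(560,180*80*560//170//180 if 0 else 263),interpolation=cv2.INTER_CUBIC)
        cv2.imwrite("pics/w5.png",np.vstack([A[:330],B]))
E
```

```text
wound to -5.2 maxF 1.8424576324052464 t 26.5083
wound to -5.95 maxF 0.7388214321801062 t 32.8833
34.1667
35.0167
```

View pics/w5.png

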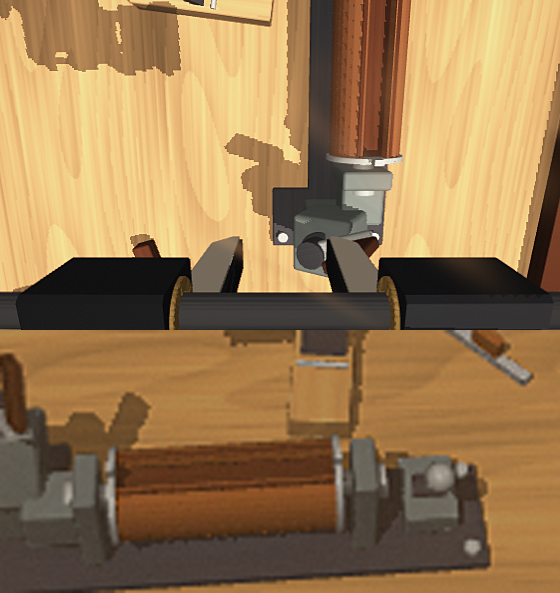

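```bash
python3 - <<'E'
from h import *
import pickle
d,e=pickle.load(open("w5.pkl","rb"))
def ang(d,u,v):
    o,r=ray(d,u,v); o=Rs.T@(o-[629.4,-10,80]); r=Rs.T@r
    o2,r2=o[[0,2]],r[[0,2]]; a=r2@r2;b=2*o2@r2;c=o2@o2-1600
    t=(-b-np.sqrt(max(b*b-4*a*c,0)))/2/a; p=o2+t*r2; return np.arctan2(p[0],p[1])
for r in (20,60,100,130):
    g=d["img"][r,325:410].astype(int)
    print(r,[ (325+i,int(x[2])) for i,x in enumerate(g)][::2]) if r in(60,) else None
    s=d["img"][r].sum(1).astype(int); df=np.diff(s); 
    print(r,[(i,int(df[i]),round(float(ang(d,i+.5,r)),2)) for i in range(328,408) if abs(df[i])>60])
E
```

```text
20 [(351, -62, -0.7), (353, 80, -0.64), (362, -113, -0.41), (366, 117, -0.31), (367, 73, -0.29), (368, -105, -0.27), (369, -70, -0.24), (385, -101, 0.14), (395, 309, 0.42), (396, -211, 0.45), (400, 152, 0.59), (407, -66, 0.94)]
60 [(325, 61), (327, 61), (329, 61), (331, 60), (333, 80), (335, 92), (337, 94), (339, 101), (341, 108), (343, 123), (345, 101), (347, 148), (349, 150), (351, 148), (353, 164), (355, 168), (357, 169), (359, 184), (361, 91), (363, 120), (365, 154), (367, 147), (369, 124), (371, 128), (373, 120), (375, 126), (377, 129), (379, 128), (381, 129), (383, 71), (385, 75), (387, 88), (389, 97), (391, 99), (393, 173), (395, 129), (397, 121), (399, 193), (401, 193), (403, 180), (405, 158), (407, 239), (409, 233)]
60 [(359, -79, -0.44), (360, -105, -0.42), (364, 87, -0.32), (366, -68, -0.27), (381, -67, 0.1), (392, 167, 0.41), (397, 100, 0.58), (405, 80, 1.01), (406, 163, 1.16)]
100 [(357, -83, -0.45), (362, 62, -0.32), (363, 62, -0.3), (365, -61, -0.24), (389, 80, 0.4), (390, 61, 0.43), (394, 77, 0.57), (402, 89, 1.0), (403, 131, 1.15)]
130 [(356, -99, -0.44), (358, 66, -0.39), (361, 84, -0.31), (363, -96, -0.26), (378, -72, 0.13), (387, 128, 0.39), (389, -63, 0.46), (392, 68, 0.57), (393, 68, 0.61), (400, 203, 1.03), (401, 74, 1.26)]
```

```bash
python3 - <<'E'
from h import *
import pickle
d,e=pickle.load(open("w5.pkl","rb"))
A=cv2.resize(d["img"][0:175,320:415],None,fx=3.4,fy=3.4,interpolation=cv2.INTER_CUBIC)
B=cv2.resize(e["img"][260:305,205:290],None,fx=5,fy=5,interpolation=cv2.INTER_CUBIC); B=cv2.copyMakeBorder(B,0,A.shape[0]-B.shape[0],0,0,0)
cv2.imwrite("pics/w5z.png",cv2.convertScaleAbs(np.hstack([A,B]),alpha=1.3,beta=10)); print(A.shape)
E
```

```text
(595, 323, 3)
```

View pics/w5z.png

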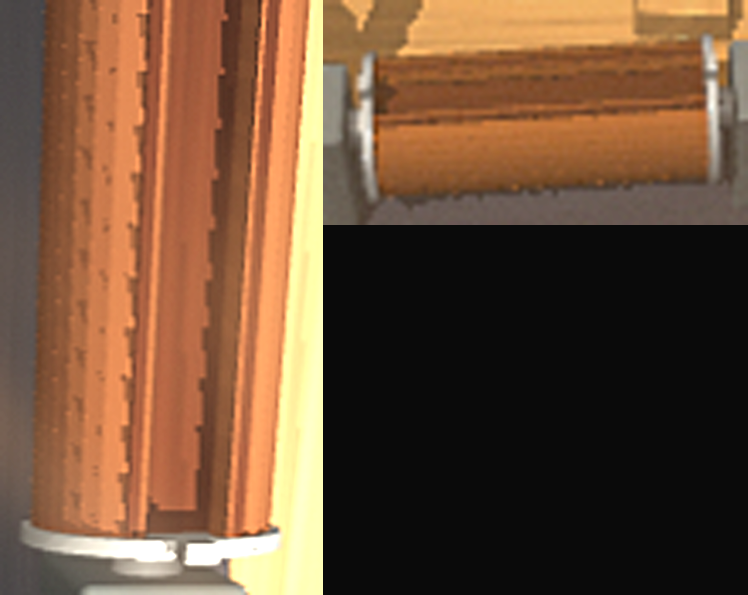

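```bash
python3 - <<'E'
from h import *
import pickle
if grab(-5.92,2):
    a=wind(-5.92,-6.36,2,.22); robot.sleep(.1); rel(a,2,125)
    robot.move_ptp([628,40,300],DOWN)
    d=cam("wrist"); e=cam("scene"); pickle.dump((d,e),open("w6.pkl","wb")); print(robot.current_t(),d["eye"])
    cv2.imwrite("pics/w6.png",cv2.convertScaleAbs(np.hstack([cv2.resize(d["img"][60:300,225:345],None,fx=2.5,fy=2.5,interpolation=cv2.INTER_CUBIC),cv2.resize(e["img"][190:340,180:380],(500,600)[:1]+(375,),interpolation=cv2.INTER_CUBIC)[:, :] if 0 else cv2.copyMakeBorder(cv2.resize(e["img"][190:310,220:380],(480,360),interpolation=cv2.INTER_CUBIC),0,240,0,0,0)]),alpha=1.3,beta=10))
    o0=np.array([629.4,-10,80])
    def ang(u,v):
        o,r=ray(d,u,v); o=Rs.T@(o-o0); r=Rs.T@r
        o2,r2=o[[0,2]],r[[0,2]]; a=r2@r2;b=2*o2@r2;c=o2@o2-39.5**2
        t=(-b-np.sqrt(max(b*b-4*a*c,0)))/2/a; p=o2+t*r2; return np.arctan2(p[0],p[1]),(o+t*r)[1]
    for r in (200,220,240):
        s=d["img"][r].sum(1).astype(int); df=np.diff(s); 
        print(r,ang(285,r)[1],[(i,int(df[i]),round(float(ang(i+.5,r)[0]),2)) for i in range(245,325) if abs(df[i])>50])
E
```

```text
wound to -6.36 maxF 0.7072867701817871 t 38.075
40.5833 [627.03711556 108.83896996 464.84171944]
200 34.396858097393206 [(253, 58, -0.95), (257, 70, -0.77), (262, -74, -0.59), (267, 53, -0.44), (268, 76, -0.41), (273, -61, -0.27), (287, -91, 0.09), (295, 110, 0.3), (296, 128, 0.33), (297, -84, 0.36), (298, -91, 0.38), (301, 122, 0.47), (302, 52, 0.5), (320, 181, 1.47), (321, 191, 1.46)]
220 13.358374730214138 [(254, 52, -0.93), (264, -96, -0.54), (268, 82, -0.42), (270, -69, -0.36), (289, -80, 0.14), (295, 153, 0.3), (296, 113, 0.33), (297, -178, 0.36), (300, 73, 0.45), (301, 125, 0.48), (320, 193, 1.47), (321, 128, 1.46)]
240 -8.30968221895887 [(258, 75, -0.77), (263, -69, -0.58), (268, 83, -0.43), (270, -88, -0.37), (288, -80, 0.12), (295, 156, 0.31), (296, 125, 0.33), (297, -176, 0.36), (300, 72, 0.45), (301, 125, 0.48), (319, 202, 1.47), (320, 188, 1.46)]
```

View pics/w6.png

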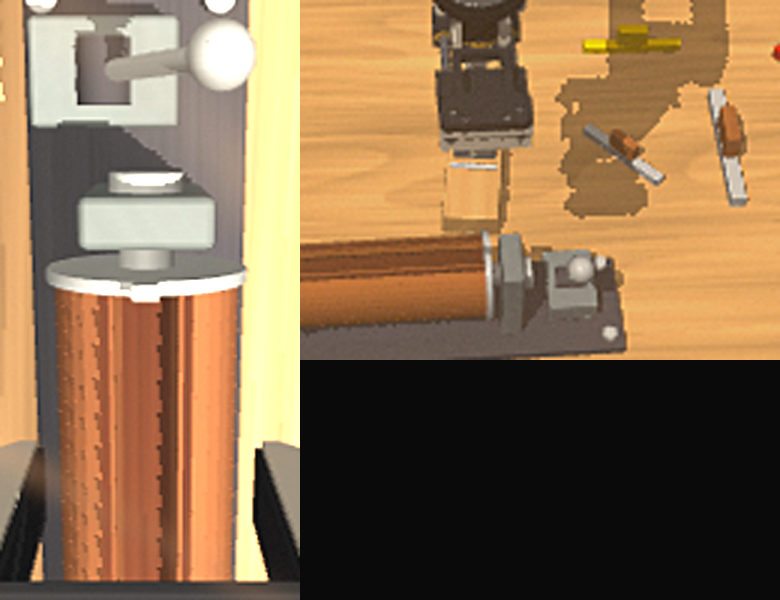

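```bash
cat > brk.py <<'E'
from h import *
import pickle
xs=Rs[:,0]; B=np.array([652,137.2,0])
robot.move_gripper(.55)
robot.move_ptp(list(B+[0,0,180]),DOWN)
if robot.move_linear(list(B+[0,0,114]),speed=130,f_stop=10): print("HIT")
print(robot.move_linear(list(B-xs*126+[0,0,114]),speed=110,f_stop=12),robot.current_tcp_pos(),robot.current_contact_force())
p=np.array(robot.current_tcp_pos()); robot.move_linear(list(p+xs*9),speed=90)
robot.move_linear(list(p+xs*9+[0,0,90]),speed=250)
robot.move_ptp([350,331,260],[-np.pi,0,0.06])
d=cam("wrist"); e=cam("scene"); pickle.dump((d,e),open("w7.pkl","wb")); print(robot.current_t(),d["eye"],robot.current_qpos())
cv2.imwrite("pics/w7.png",np.hstack([d["img"][:,:400],cv2.resize(e["img"][190:330,180:380],(400,280))[:, :] if 0 else cv2.copyMakeBorder(cv2.resize(e["img"][190:330,180:380],(400,280),interpolation=cv2.INTER_CUBIC),0,140,0,0,0)]))
E
python3 brk.py
```

```text
True [542.80346552 134.29908556 114.98889081] [ 2.74735302 -0.06803852 -0.44145949]
45.9083 [419.12922349 336.26914174 425.41913352] [ 5.24671695e-01  1.08679558e-01  1.62019902e+00 -3.10293917e-05
  1.41345918e+00  2.03578312e+00]
```

View pics/w7.png

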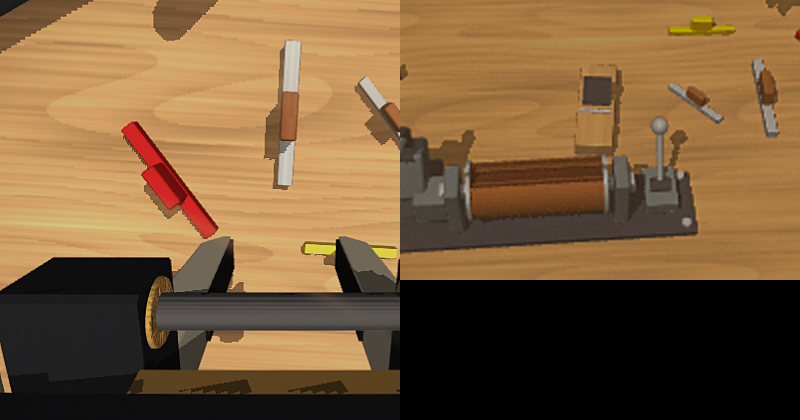

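```bash
python3 - <<'E'
from h import *
import pickle
d,e=pickle.load(open("w7.pkl","rb"))
hsv=cv2.cvtColor(d["img"],cv2.COLOR_BGR2HSV); 
print(hsv[60,276:310:2].tolist()); print(hsv[115,276:304:2].tolist())
m=cv2.inRange(hsv,(0,0,90),(180,60,255)); w=np.zeros_like(m); w[30:205,262:318]=m[30:205,262:318]
pts=np.argwhere(w>0)[:,::-1]; r0,r1=pts[:,1].min(),pts[:,1].max()
print(len(pts),r0,r1)
def row(r): x=pts[pts[:,1]==r,0]; return x.min(),x.max()
for r in(50,65,80,150,165,180): print(r,row(r),onz(d,np.mean(row(r)),r,16))
E1=onz(d,np.mean(row(r0+4)),r0-.5,16);E2=onz(d,np.mean(row(r1-4)),r1+.5,16); print(E1,E2,np.linalg.norm(E1-E2),(E1+E2)/2,np.arctan2(*(E1-E2)[[1,0]]))
b=cv2.inRange(hsv,(3,100,60),(13,255,255)); w=np.zeros_like(b); w[80:150,275:305]=b[80:150,275:305]
c=max(cv2.findContours(w,0,2)[0],key=cv2.contourArea); rr=cv2.minAreaRect(c); print(rr,onz(d,*rr[0],50),onz(d,*rr[0],45))
E
```

```text
[[17, 128, 212], [17, 128, 217], [15, 136, 122], [15, 146, 131], [20, 36, 140], [21, 21, 209], [23, 23, 201], [22, 22, 206], [23, 21, 209], [22, 22, 205], [21, 24, 202], [24, 20, 206], [16, 108, 172], [16, 135, 208], [16, 133, 207], [16, 132, 207], [16, 134, 206]]
[[15, 140, 124], [15, 137, 128], [14, 148, 105], [12, 164, 135], [12, 166, 155], [12, 164, 160], [12, 165, 158], [12, 163, 152], [12, 162, 157], [12, 161, 165], [11, 161, 141], [16, 133, 188], [16, 131, 206], [16, 132, 205]]
1473 40 185
50 (np.int64(285), np.int64(300)) [485.9390022  330.84441592  16.        ]
65 (np.int64(284), np.int64(299)) [470.6572647  330.95617484  16.        ]
80 (np.int64(283), np.int64(298)) [455.08861891 331.07012775  16.        ]
150 (np.int64(279), np.int64(293)) [378.33359121 331.4415267   16.        ]
165 (np.int64(278), np.int64(292)) [360.92793433 331.56750399  16.        ]
180 (np.int64(277), np.int64(291)) [343.15613971 331.69622285  16.        ]
[496.42670906 331.51694741  16.        ] [336.5705413  331.31156009  16.        ] 159.85629970237702 [416.49862518 331.41425375  16.        ] 0.0012848250216900615
((288.51873779296875, 115.9405288696289), (16.938615798950195, 48.69852066040039), 3.468229293823242) [416.79406548 331.3331515   50.        ] [416.7629648  331.26741177  45.        ]
```

```bash
python3 - <<'E'
from h import *
o=[-np.pi,0,-0.004]
robot.move_gripper(.6)
robot.move_ptp([416.6,331.3,110],o)
robot.move_linear([416.6,331.3,22],speed=120,f_stop=12)
z0=robot.current_tcp_pos()[2]
robot.move_gripper(0); print(robot.current_gripper_width()*93,robot.current_tcp_pos(),robot.current_t())
robot.move_linear([416.6,331.3,230],speed=250)
robot.move_ptp([630.2,-48,200],DOWN)
print(robot.current_gripper_width()*93,robot.current_t())
robot.move_linear([630.2,-48,z0+122],speed=120)
h=robot.move_linear([630.2,-48,z0+102],speed=40,f_stop=5)
print(h,robot.current_tcp_pos(),"underside",robot.current_tcp_pos()[2]-z0,robot.current_contact_force(),robot.current_ft_torque(),robot.current_t())
E
```

```text
17.824394075628483 [416.61602403 331.19317808  22.07405833] 48.525
17.481405337279096 51.5
True [629.1989852  -47.83371817 132.15296647] underside 109.16815273946341 [-0.18474235  0.45039235 -2.27824267] [0.04472032 0.00348796 0.00792465] 52.4833
```

```bash
python3 - <<'E'
from h import *
h=robot.move_linear([630.2,-48,124],speed=25,f_stop=7)
robot.sleep(.1)
p=np.array(robot.current_tcp_pos())
print(h,p,robot.current_contact_force(),robot.current_ft_torque(),robot.current_t())
E
```

```text
True [629.92685482 -48.05138583 125.94705944] [0.18911484 0.42594065 5.02993793] [-0.03219949 -0.04439254  0.00655698] 52.925
```

```bash
python3 - <<'E'
from h import *
import pickle
robot.move_gripper(.5); p=np.array(robot.current_tcp_pos())
robot.move_linear(list(p+[0,0,130]),speed=200)
robot.move_ptp([625,-130,310],DOWN); robot.sleep(.1)
d=cam("wrist"); e=cam("scene"); pickle.dump((d,e),open("w8.pkl","wb"))
robot.move_ptp([480,100,330],DOWN); e=cam("scene")
print(robot.current_t())
hsv=cv2.cvtColor(d["img"],cv2.COLOR_BGR2HSV)
c=proj(d,[630,-48,120]); print(c)
m=cv2.inRange(hsv,(0,0,90),(180,70,255)); u0=int(c[0])
w=np.zeros_like(m); w[:, u0-14:u0+15]=m[:, u0-14:u0+15]
L=[cc for cc in cv2.findContours(w,0,2)[0] if cv2.contourArea(cc)>60]
for cc in L: print("silver",cv2.boundingRect(cc))
for y in(-120,-100,-85,-10,10,25):
    r=int(round(proj(d,[630,y,120])[1]))
    if 0<=r<420:
        x=np.flatnonzero(w[r]); 
        if len(x): print(y,r,x.min(),x.max(),onz(d,(x.min()+x.max())/2,r,120))
print("proj bar ends",proj(d,[632.5,-128,120]),proj(d,[628,32,120]))
# brake ball in scene: bright greyish blob near both expected positions
for n,X in(("on",[557,134.5,127]),("off",[651,137,122])):
    u,v=proj(e,X).round().astype(int); print(n,u,v,cv2.cvtColor(e["img"],cv2.COLOR_BGR2HSV)[v-1:v+2,u-1:u+2].reshape(-1,3).mean(0).round())
cv2.imwrite("pics/fin.png",d["img"])
E
```

```text
56.1917
[291.93648008 101.78844175]
silver (277, 210, 29, 82)
silver (277, 194, 29, 13)
silver (284, 129, 18, 54)
silver (284, 11, 20, 61)
-120 175 284 301 [ 632.83078615 -119.42333742  120.        ]
-100 156 284 301 [ 632.21462288 -100.20354203  120.        ]
-85 141 284 301 [631.73974792 -85.37761768 120.        ]
-10 60 284 302 [629.80617481 -10.13581263 120.        ]
10 37 284 302 [629.1621584    9.87412151 120.        ]
25 19 284 303 [629.12909698  25.1675372  120.        ]
proj bar ends [291.90629857 183.30425723] [292.50565483  10.7994114 ]
on 310 252 [ 18.  34. 158.]
off 313 280 [10. 70. 72.]
```

```bash
python3 -c "
from h import *
print(robot.current_contact_force(),robot.current_t()); robot.hand_in()"
```

```text
[ 0.08835304 -0.15935952 -0.12148094] 56.1917
the job is handed in; nothing more can be done
```

The job is done and was handed in at 56.2 s of the 72 s allowed; the hand-in gave no verdict. I released the brake, wound the crank in four grasps until the slot faced up, and put the brake back on. Then I laid the silver clamp bar in the slot, let go and moved the arm clear.

**Checks that passed:**
- **Slot:** its edges put it about 0.02 rad from upright, and the steel mark I could see sits at the flange's centre. I measured this before pulling the brake back on and did not repeat it afterwards.
- **Brake:** the lever reached its stop both ways, and the last scene picture shows the ball at the "on" position.
- **Bar seating:** the gripper height at first contact put the underside at about 103.9 mm, against a slot floor at 104 mm.
- **Bar position:** the last wrist picture puts it within about 1 mm of the slot's middle across, in line with the roller, with both ends where planned and clear of the flanges.
- **Robot clear:** the force reading was near zero at the end.

**What disagreed or went unchecked:**
- After the first three grasps, the slot edges read 0.07 rad short of upright and the flange mark about 0.15 rad. I wound to between the two, and both then agreed.
- The first lowering of the bar stopped early on force at about 110 mm. A second, slower descent reached the floor.
- I checked the final bar placing by numbers only, as I had used all 12 picture views. I did not re-measure the hand plane, cone or mallet, but no move ran into anything unexpectedly.

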